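# Move the brayer to the spare folding hook

## Robot

A 7-joint arm with a two-finger parallel gripper is mounted at the origin on the work surface. World frame = base frame: x ahead of the robot, y to its left, z up, the work surface at z = 0. Lengths are in mm, angles in rad, forces in N, time in s.
With the tool pointing down it reaches from about 400 to 875 mm from the base axis. Payload 4.4 kg.
Tool frame: the origin (TCP) lies midway between the tips of the shut fingers; the grasp point (between the pads) lies 19 mm behind it (ctrl.grip_point_offset is the distance from the TCP to the grasp point, in mm); z points along the fingers, x is the direction in which the jaws open and shut, and the axes are right-handed (so a half turn about z gives the same grasp; the last joint's range is limited). The gripper opens to 85 mm and grips with 20 to 120 N. Pads are 22 mm wide; open, the fingers measure 114 mm over their backs; the gripper's body (76 mm by 85 mm) begins 54 mm behind the grasp point. The pads swing forward as they close: fully open they stand 13 mm farther back than shut.
Start: joints at [-1.261, 0.628, 0.038, 1.517, -0.027, 0.996, -0.02], TCP at [238.538, 604.663, 231.313] pointing down, gripper open.
Joint ranges: [-3.06, 3.06], [-0.37, 2.12], [-1.25, 1.32], [0.18, 2.47], [-1.1, 4.24], [0.23, 1.98], [-2.94, 2.94]. Speed limits (rad/s): [2.57, 2.57, 3.14, 3.14, 3.14, 3.14, 3.14].

## Interface

Orientations are given as [roll, pitch, yaw] about the fixed x, y, z axes, in that order (R = Rz(yaw) Ry(pitch) Rx(roll)).
In Python, from cell import ctrl, viewer gives the robot as it stands.
- The arm moves only by the tool apply_moves, never from a script. Its argument "series" is a list that holds one entry, the list of rows, each a list of 6 numbers: the shift along the tool's x, y, z normalised to -1 to 1, where 1 is 50 mm, then the turn, a rotation vector about the tool's x, y, z normalised to -1 to 1, where 1 is 6 degrees. In form: [[[tx, ty, tz, rx, ry, rz], ...]]. A call has exactly 5 rows; each row shifts and turns the commanded pose from where the row before left it, along the tool's axes as they then stand; what a row does not reach is not made up. A row lasts 1/8 s, in which the tool goes at most 62.5 mm and 10.7 degrees, less where a joint would pass 70% of its speed; a pose out of reach is approached as far as the arm can. A call with a number of a shift or a turn outside -1 to 1 is refused whole. A call with a gripper value outside its range is refused whole. "claw" is the gripper command: -1 is shut, 1 is fully open, values between are in proportion, set as the call begins (left out, the last holds). The fingers move at their own pace and stop on an object; the grip force is fixed at half the most. Time passes only in rows, so rows that do not move let the fingers close, or fill a call up. It gives the time, the measured TCP pose, the force and the opening at its end, in the units of the state.
- ctrl.read_state(): the state, without advancing time (a new reading comes with each control period).
- viewer.get_image(name): name is "side" or "top" or "wrist"; returns the picture (480x640x3 uint8, blue, green, red); there is no depth.
- viewer.camera_info(name): a dict with "K" (3x3 intrinsics, pixels), "R" (3x3) and "t" (3): a world point X has camera coordinates R X + t. Camera axes: x right, y down, z forward; pixel columns grow to the right and rows downward; lengths in mm; the calibration is good to about 2 mm. A picture is of the moment at which its call begins: read the wrist's pose just before it. camera_info takes no time and is no camera call; for the wrist camera it gives the pose at the moment of the call.
- ctrl.finish_job(): hands the job in, once; it reports no verdict.
Trained networks look in the newest picture that a camera, given by its name, has taken for a name from the list of things; names that differ only in an ending like _2 or _b are one class to them, and where a whole thing is asked for, a point or a joint stands for the part that bears it (a point fixed in the world has none). Each returns a list of dicts, best first, with "score" (0 to 1); they miss things now and then, are a little off and sometimes report something else, mostly with a low value. They report only what shows in the picture. A call takes as long as a camera call.
- viewer.find_in(camera, label): "location" ([column, row] as shares, 0 to 1, of the picture: columns of its width, rows of its height, amid what is visible of it).
The state is a dict: "clock": time; "qpos": joint angles; "qd": joint speeds; "tau": joint torques, N m; "eef_pos": TCP position; "tool_rot": TCP orientation; "force": force on the tool from outside, world axes, zero at the start; "torque": the same for the moment, N m; "width": finger opening in mm.
Only numpy, scipy, OpenCV 4.12 (cv2) and the standard library are available. Lean on these libraries where they do the work, as an engineer would, in place of code of your own. Each camera call takes 0.05 s, during which the arm holds its last target. There are 200 camera calls.

## Task

The ink roller hangs on one of two folding hooks. Swing the other, folded hook out and press it firmly home against its stop without straining it, then move the roller over onto it and let it hang there freely; last, fold the emptied hook back flat and press it firmly, not hard, against its board. Leave the other things on the table where they are.

Things in the scene. Friction and masses are not known exactly. Their poses are not given: they have to be found in the camera images.
- spare_stand: fixed wooden stand of the folded, empty hook. Origin at table height under the board's front face, mid-width; z up, x out of the board's front (away from the robot at zero yaw), y along the board. Foot x -60..90, y -95..95, 18 mm high. Board 22 mm thick (x -22..0), y -82..82, 227 mm high, with a notch for a finger cut through its top at y -24..44, down to z 170, behind the folded arm
- full_stand: the same stand for the hook that the roller hangs on at the start; same frame and sizes as spare_stand (the two stands can stand either way round)
- spare_hook (a joint): upright hinge of the spare hook: 0 = folded along the board (pointing to the stand's +y), 1.571 = straight out along the stand's +x. Starts at 0 to 0.2. Its stop is a hand-set screw: the arm comes home anywhere from 1.47 to 1.67, found only by feel. Friction 0.25 N m (2.5 N at 100 mm), stays where left. 8 to 12 N at 100 mm, kept half a second, seats it firmly; over 18 N strains it
- full_hook (a joint): the same hinge of the hook that carries the roller at the start; starts at 1.571 (out). Its flat stop is a hand-set screw too: the folded arm comes home anywhere from 0 to 0.05, found only by feel. 10 to 15 N at 100 mm from the hinge, kept half a second, seats it firmly; over about 24 N strains it
- spare_hinge (a point): hinge axis of the spare hook at the bar's mid-height, 200 mm above the table; at (14, -50, 200) mm in its stand's frame, and the axes are those of the stand
- full_hinge (a point): the same point of the other hook
- spare_arm: swinging steel arm of the spare hook: a bar 8 mm wide, 10 mm high, 120 mm long. Origin on the hinge at the bar's mid-height; its y axis runs along the bar to the tip, z up, x is the bar's side that faces away from the board when folded. The last 8 mm turn up to 10 mm above the bar's top.
- full_arm: the same arm of the other hook
- spare_stop_out: holder of the screw with the rubber stop that the unfolded spare arm bears on, 44 mm from the hinge, on a steel lug that stands out of the board to x 63 at y -69..-62, z 192..208 mm in the stand's frame (this body's origin is the stand's; it does not show how far the screw is in)
- full_stop_out: the same stop of the other hook
- spare_stop_flat: holder of the screw with the rubber stop on the board's front that the folded spare arm bears on, 107 mm from the hinge; the folded bar's back is 10 mm off the board (the origin is the stand's)
- full_stop_flat: the same stop of the other hook
- brayer: ink roller, 0.2 to 0.4 kg, hanging by the hole in its flat wooden handle, 80 mm from the hinge. Origin: centre of the hole; z up, x through the hole, y along the roller. Hole 24 mm wide (y), 28 high (z -14..14). Handle end: 14 thick (x), 40 wide (y, flat sides to grip), z -30..22; then a neck 26 wide to z -72, a wire yoke 90 wide, a roller 34 in diameter, 74 long at z -112
- tub: white plastic tub, 90 mm wide, 75 mm high, bystander; origin at its foot
- tape: roll of tape lying flat, 90 mm wide, 24 mm high, bystander; origin at its foot
- ink_tin: closed ink tin, 64 mm wide, 50 mm high, bystander; origin at its foot

How it is judged:
By the outcome, as a careful person would: the job done as asked, in the order asked, and still so for the second after the job is handed in, with the robot touching nothing.
It also fails if it takes over 72 s, if anything falls off the work surface, if the arm or the gripper's body presses on something with over 40 N, if the wrist force passes 120 N, or if a joint passes its speed limit or range.

## Working session

There is one attempt and no reset: what is moved stays moved. The work goes in short steps, Python scripts to look and compute and a tool call to move; the robot and the scene stay as the last step left them, time stands still between calls to the robot, and variables do not carry over. Pictures are saved under pics/ and viewed, about 8 in all and at most 12, crops included, and the job is handed in when it is done.

Besides the shell and the picture viewer there is one more tool, called after "Request:" by a JSON object that holds its "name" and its "arguments", one argument or row to a line. apply_moves: Moves the arm, as the interface text tells. Scaled input: -1 to 1 covers 50 mm each way for a shift and 6 degrees each way for a turn. Its arguments: {"type":"object","properties":{"series":{"type":"array","items":{"type":"array","items":{"type":"array","items":{"type":"number"}}}},"claw":{"type":"number"}},"required":["series"]}

```bash
ls; mkdir -p pics; cat > h.py <<'E'
import numpy as np, cv2
from cell import ctrl, viewer
from scipy.spatial.transform import Rotation as Ro
def proj(cam,X):
    c=viewer.camera_info(cam);R=np.array(c['R']);t=np.array(c['t']);K=np.array(c['K'])
    p=(np.atleast_2d(X)@R.T+t)@K.T
    return p[:,:2]/p[:,2:]
def ray(cam,uv,z):
    c=viewer.camera_info(cam);R=np.array(c['R']);t=np.array(c['t']).ravel();K=np.array(c['K'])
    d=R.T@np.linalg.inv(K)@np.array([uv[0],uv[1],1.]);o=-R.T@t
    return o+d*(z-o[2])/d[2]
def st():
    s=ctrl.read_state();print('t',s['clock'],'p',np.round(s['eef_pos'],1),'rpy',np.round(s['tool_rot'],4),'F',np.round(s['force'],2),'T',np.round(s['torque'],2),'w',s['width']);return s
E
python3 - <<'E'
from h import *
s=st();print(ctrl.grip_point_offset)
for c in ['top','side','wrist']:
    im=viewer.get_image(c);cv2.imwrite(f'pics/{c}0.png',im)
    i=viewer.camera_info(c);print(c,np.round(i['K'],1).tolist(),np.round(-np.array(i['R']).T@np.array(i['t']).ravel(),1),np.round(i['R'],3).tolist())
    if c!='wrist':
      for n in ['spare_stand','full_stand','spare_hinge','full_hinge','spare_arm','full_arm','spare_stop_out','full_stop_out','spare_stop_flat','brayer','tub','tape','ink_tin']:
        print(n,[(round(d['score'],2),np.round(np.array(d['location'])*[640,480],1).tolist()) for d in viewer.find_in(c,n)[:3]])
E
```

```text
pics
t 0.0 p [238.3 604.1 230.4] rpy [3.1416e+00 1.9000e-03 1.1950e+00] F [ 0.45 -0.75 -0.11] T [-0.06 -0.02 -0.01] w 85.42867660602307
18.700000000000003
top [[541.5, 0.0, 319.7], [0.0, 541.5, 242.8], [0.0, 0.0, 1.0]] [ 399.8   -3.3 1206.3] [[-0.019, -1.0, 0.019], [-0.982, 0.015, -0.189], [0.188, -0.022, -0.982]]
spare_stand [(0.69, [219.9, 296.1])]
full_stand [(0.57, [372.9, 295.5])]
spare_hinge [(0.72, [221.6, 297.3]), (0.58, [249.6, 263.1]), (0.41, [369.7, 297.4])]
full_hinge [(0.72, [366.9, 297.3])]
spare_arm []
full_arm [(0.58, [398.7, 253.0])]
spare_stop_out [(0.5, [251.5, 264.6])]
full_stop_out [(0.41, [412.7, 260.6]), (0.35, [497.8, 272.2])]
spare_stop_flat []
brayer [(0.55, [388.7, 253.6]), (0.19, [496.6, 271.5])]
tub [(0.44, [289.0, 189.1])]
tape [(0.65, [282.4, 191.3]), (0.31, [221.2, 297.6])]
ink_tin [(0.73, [109.3, 265.5])]
side [[498.4, 0.0, 329.4], [0.0, 498.4, 236.6], [0.0, 0.0, 1.0]] [ 457.6 -913.7 1004.4] [[0.985, -0.17, -0.007], [-0.123, -0.686, -0.717], [0.117, 0.708, -0.697]]
spare_stand [(0.93, [285.1, 212.5])]
full_stand []
spare_hinge [(0.96, [288.1, 212.6])]
full_hinge []
spare_arm [(0.62, [288.4, 162.2])]
full_arm [(0.53, [326.9, 262.1])]
spare_stop_out []
full_stop_out []
spare_stop_flat []
brayer [(0.69, [333.7, 284.5])]
tub [(0.83, [337.1, 395.1])]
tape [(0.55, [366.6, 240.9])]
ink_tin [(0.59, [298.8, 167.4]), (0.17, [320.5, 263.4])]
wrist [[358.2, 0.0, 322.3], [0.0, 358.2, 233.2], [0.0, 0.0, 1.0]] [168.6 633.  373.9] [[0.366, 0.93, -0.0], [0.888, -0.35, 0.298], [0.277, -0.109, -0.955]]
```

View pics/top0.png

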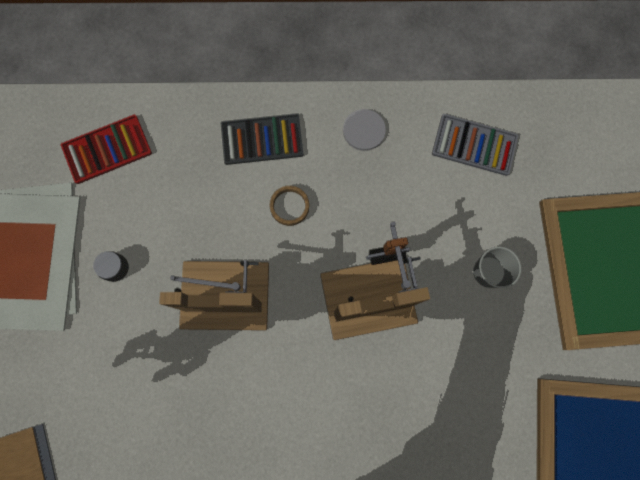

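View pics/side0.png

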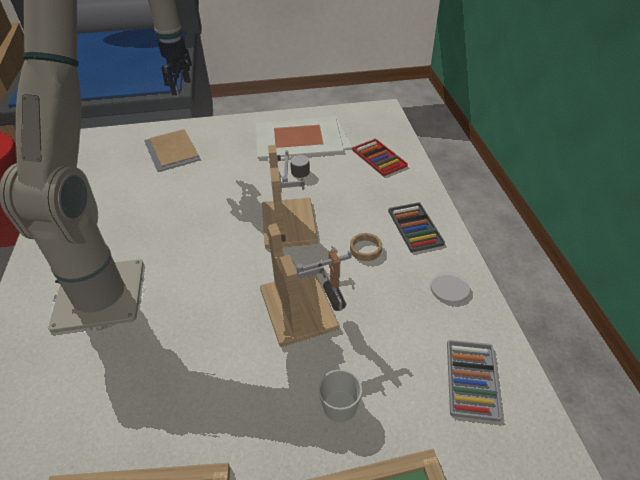

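The top view shows both stands facing +x (up in the picture). The spare stand is at about (222,295) and the full one, with the brayer, at about (372,297). Next I'll enlarge this area and overlay a guessed model.

```bash
cat >> h.py <<'E'
def stand_pts(x,y,yaw):
    c,s=np.cos(yaw),np.sin(yaw)
    f=lambda P:np.atleast_2d(P)@np.array([[c,-s,0],[s,c,0],[0,0,1]]).T+[x,y,0]
    return f
FOOT=[[90,95,18],[90,-95,18],[-60,-95,18],[-60,95,18]]
BT=[[0,82,227],[0,44,227],[-22,44,227],[-22,82,227]]
BT2=[[0,-24,227],[0,-82,227],[-22,-82,227],[-22,-24,227]]
def draw(im,cam,f,S,off,th):
    arm=[[14,-50,200],[14-120*-np.sin(th),-50+120*np.cos(th),200]]
    for poly,cl in ((FOOT,1),(BT,1),(BT2,1),([[0,-65,200],[63,-65,200]],0),(arm,0)):
        p=np.round((proj(cam,f(np.array(poly,float)))-off)*S*16).astype(int)
        cv2.polylines(im,[p.reshape(-1,1,2)],bool(cl),(0,255,0),1,cv2.LINE_AA,4)
E
python3 - <<'E'
from h import *
from scipy.optimize import least_squares
im=cv2.imread('pics/top0.png')
for uv in ([180,260],[269,261],[268,330],[179,330]): print(ray('top',uv,18).round())
for uv in ([322,273],[408,262],[417,324],[333,339]): print(ray('top',uv,18).round())
def fit(px):
    px=np.array(px,float)
    P=np.array([FOOT[0],FOOT[1],FOOT[2],FOOT[3]],float)
    r=least_squares(lambda q:(proj('top',stand_pts(*q)(P))-px).ravel(),[300,0,0]);print(r.x,r.cost);return r.x
qs=fit([[180,260],[269,261],[268,330],[179,330]])
qf=fit([[322,273],[408,262],[417,324],[333,339]])
off=np.array([150,210]);S=2.7
c=cv2.resize(im[210:350,150:440],None,fx=S,fy=S,interpolation=cv2.INTER_CUBIC)
c=cv2.convertScaleAbs(c,alpha=1.5);raw=c.copy()
draw(c,'top',stand_pts(*qs),S,off,0.15);draw(c,'top',stand_pts(*qf),S,off,1.571)
cv2.imwrite('pics/c1.png',c[:300])
o=cv2.vconcat([raw[:295],c[:295]]);cv2.imwrite('pics/c1.png',o);print(o.shape)
E
```

```text
[594. 279.  18.]
[588.  83.  18.]
[437.  85.  18.]
[441. 277.  18.]
[560. -34.  18.]
[ 581. -226.   18.]
[ 444. -239.   18.]
[415. -55.  18.]
[ 5.00027406e+02  1.81190097e+02 -1.42279668e-02] 3.429881210561079
[ 4.85355726e+02 -1.40484015e+02  1.27903638e-01] 10.982410579360806
(590, 783, 3)
```

View pics/c1.png

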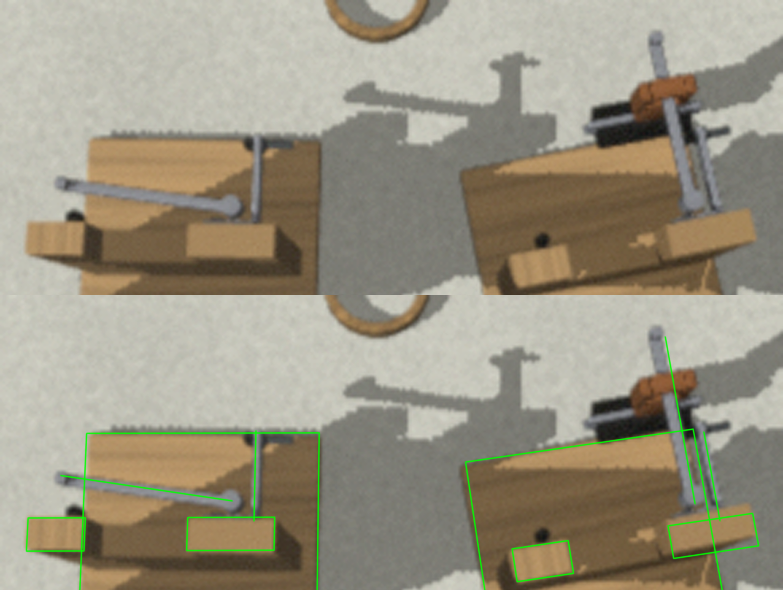

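```bash
python3 - <<'E'
from h import *
from scipy.optimize import least_squares
off=np.array([150,210]);S=2.7
B=[[0,82,227],[0,44,227],[-22,44,227],[-22,82,227],[0,-24,227],[0,-82,227],[-22,-82,227],[-22,-24,227]]
def arm(th,y=116,z=215): return [14+y*np.sin(th),-50+y*np.cos(th),z]
def fit(px,foot,fpx,tip,th0):
    px=np.array(px+fpx+[tip],float)/S+off
    def r(q):
        P=np.array(B+foot+[arm(q[3])],float)
        return (proj('top',stand_pts(*q[:3])(P))-px).ravel()
    r=least_squares(r,[490,0,0,th0],loss='soft_l1');print(r.x.round(4),r.fun.reshape(-1,2).round(1).tolist());return r.x
qs=fit([[28,222],[86,222],[84,257],[27,257],[187,225],[275,225],[275,258],[187,258]],[FOOT[0],FOOT[1]],[[90,138],[321,136]],[62,183],.1)
qf=fit([[509,261],[563,247],[573,275],[518,288],[664,235],[752,209],[757,238],[672,262]],[FOOT[0]],[[461,170]],[655,37],1.57)
for q in (qs,qf): print('hinge',stand_pts(*q[:3])([14,-50,200]).round(1), 'roll',stand_pts(*q[:3])([94,-50,200]).round(1))
im=cv2.imread('pics/top0.png')
c=cv2.resize(im[210:350,150:440],None,fx=S,fy=S,interpolation=cv2.INTER_CUBIC);c=cv2.convertScaleAbs(c,alpha=1.5)
draw(c,'top',stand_pts(*qs[:3]),S,off,qs[3]);draw(c,'top',stand_pts(*qf[:3]),S,off,qf[3])
im=cv2.imread('pics/side0.png');off=np.array([230,140])
d=cv2.resize(im[140:350,230:400],None,fx=S,fy=S,interpolation=cv2.INTER_CUBIC);d=cv2.convertScaleAbs(d,alpha=1.4)
draw(d,'side',stand_pts(*qs[:3]),S,off,qs[3]);draw(d,'side',stand_pts(*qf[:3]),S,off,qf[3])
o=np.zeros((567,800,3),np.uint8);o[:,:459]=d;o[:378,459:]=c[:,783-341:];cv2.imwrite('pics/c2.png',o)
E
```

```text
[ 4.988720e+02  1.803824e+02 -2.580000e-02  1.269120e+01] [[0.3, 0.3], [0.0, 0.5], [0.1, -0.2], [-0.1, -0.4], [0.5, -0.3], [0.1, -0.1], [-0.2, -0.1], [-0.0, -0.3], [-0.6, -0.0], [-0.0, 1.5], [-0.3, -0.1]]
[ 4.869854e+02 -1.391179e+02  1.764000e-01  4.853620e+02] [[0.6, -1.5], [1.2, -0.4], [0.0, 1.2], [-0.3, 0.5], [0.4, -3.2], [-1.2, 0.3], [-0.3, 1.4], [0.1, -1.3], [-0.7, 0.4], [0.1, 0.5]]
hinge [[511.6 130.  200. ]] roll [[591.6 128.  200. ]]
hinge [[ 509.5 -185.9  200. ]] roll [[ 588.3 -171.8  200. ]]
```

View pics/c2.png

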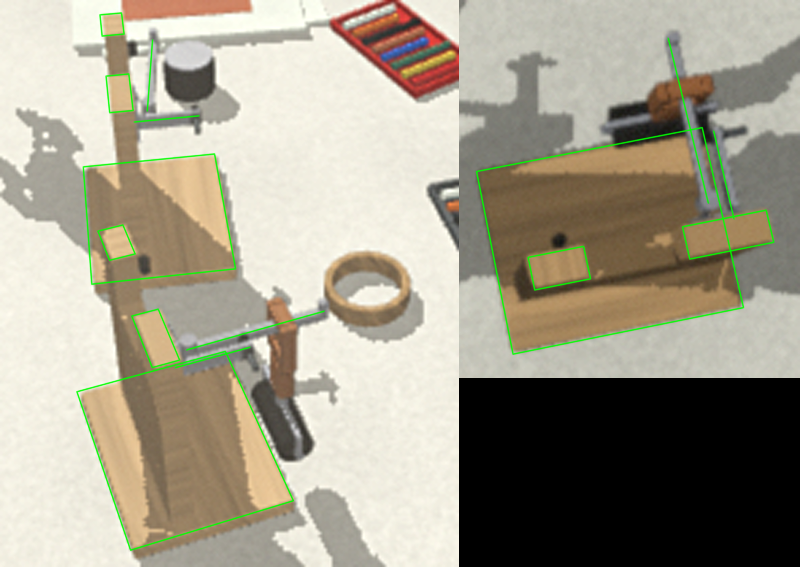

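The overlays fit both stands well, in the side view too. Spare stand: (498.9, 180.4), yaw -0.026, arm at about 0.125. Full stand: (487, -139), yaw 0.176, arm at about 1.57. Next is a move planner, then the approach behind the spare arm.

```bash
cat >> h.py <<'E'
import json,os
S_=stand_pts(498.9,180.4,-0.026); F_=stand_pts(487.0,-139.1,0.1764)
def loadc():
    if os.path.exists('cmd.json'): return json.load(open('cmd.json'))
    return [238.538,604.663,231.313,1.195]
def at(w,th,r,off):  # w: 's'/'f'; point at radius r along bar, offset off along n (away from board when folded); returns world xy
    P=[14+r*np.sin(th)+off*np.cos(th),-50+r*np.cos(th)-off*np.sin(th),0]
    return (S_ if w=='s' else F_)(P)[0][:2]
def rows(wps,save=True,step=48):
    """wps: list of (x,y,z,yaw,minrows)->rows from commanded pose (tool down)"""
    c=np.array(loadc(),float);out=[]
    for w in wps:
        t=np.array(w[:4]);d=t-c
        n=max(int(np.ceil(np.linalg.norm(d[:3])/step)),int(np.ceil(abs(np.degrees(d[3]))/5.9)),w[4] if len(w)>4 else 1)
        for k in range(n):
            g=c+(t-c)/(n-k);v=g-c;cy,sy=np.cos(c[3]),np.sin(c[3])
            r=[(v[0]*cy+v[1]*sy)/50,(v[0]*sy-v[1]*cy)/50,-v[2]/50,0,0,-np.degrees(v[3])/6]
            r=[round(float(a),3) for a in r];out.append(r)
            m=np.array(r)*50
            c=c+[m[0]*cy+m[1]*sy,m[0]*sy-m[1]*cy,-m[2],-np.radians(r[5]*6)]
    while len(out)%5: out.append([0]*6)
    for i in range(0,len(out),5): print(json.dumps([out[i:i+5]]).replace(' ','').replace('0.0,','0,'))
    print('end',c.round(3),'n',len(out))
    if save: json.dump(c.tolist(),open('cmd.json','w'))
def chk():
    s=st();c=loadc();print('cmd',np.round(c,2),'q',np.round(s['qpos'],2));return s
E
python3 - <<'E'
from h import *
th=.125
p=at('s',th,70,-21);yaw=-.026-th+np.pi/2
print(p,yaw, S_([[0,82,0],[-22,44,0]]).round(), viewer.camera_info and '')
rows([(330,500,262,1.3),(*p,262,yaw)])
E
```

```text
[501.36424868 202.41538364] 1.4197963267948965 [[501. 262.   0.]
 [478. 225.   0.]] 
[[[-0.425,0.823,-0.205,0,0,-0.334],[-0.454,0.808,-0.204,0,0,-0.334],[-0.482,0.792,-0.205,0,0,-0.335],[-0.602,0.612,0,0,0,-0.143],[-0.611,0.603,0,0,0,-0.143]]]
[[[-0.62,0.593,0,0,0,-0.143],[-0.629,0.584,0,0,0,-0.143],[-0.638,0.575,0,0,0,-0.143],[-0.647,0.565,0,0,0,-0.143],[-0.655,0.555,0,0,0,-0.143]]]
[[[-0.663,0.545,0,0,0,-0.143],[0,0,0,0,0,0],[0,0,0,0,0,0],[0,0,0,0,0,0],[0,0,0,0,0,0]]]
end [501.357 202.406 262.013   1.42 ] n 15
```

Request:
{"name": "apply_moves", "arguments": {
  "series": [
    [[-0.425,0.823,-0.205,0,0,-0.334],[-0.454,0.808,-0.204,0,0,-0.334],[-0.482,0.792,-0.205,0,0,-0.335],[-0.602,0.612,0,0,0,-0.143],[-0.611,0.603,0,0,0,-0.143]]
  ],
  "claw": -1
}}

```text
clock: 2.08
eef_pos: [373.8, 424.4, 262.3]
tool_rot: [3.141, -0.001, 1.33]
force: [0.2, 0.0, -0.0]
width: -0.1
```

Request:
{"name": "apply_moves", "arguments": {
  "series": [
    [[-0.62,0.593,0,0,0,-0.143],[-0.629,0.584,0,0,0,-0.143],[-0.638,0.575,0,0,0,-0.143],[-0.647,0.565,0,0,0,-0.143],[-0.655,0.555,0,0,0,-0.143]]
  ]
}}

```text
clock: 2.7
eef_pos: [480.7, 238.4, 262.2]
tool_rot: [3.141, -0.0, 1.405]
force: [-0.5, 0.5, -0.6]
width: -0.1
```

Request:
{"name": "apply_moves", "arguments": {
  "series": [
    [[-0.663,0.545,0,0,0,-0.143],[0,0,0,0,0,0],[0,0,0,0,0,0],[0,0,0,0,0,0],[0,0,0,0,0,0]]
  ]
}}

```text
clock: 3.32
eef_pos: [500.8, 203.5, 262.0]
tool_rot: [-3.141, -0.0, 1.422]
force: [-0.1, 0.0, -1.0]
width: -0.0
```

```bash
python3 - <<'E'
from h import *
chk()
im=viewer.get_image('wrist');a=im.copy();draw(a,'wrist',S_,1,np.array([0,0]),.125);cv2.imwrite('pics/w1.png',a)
E
```

```text
t 3.325 p [500.8 203.5 262. ] rpy [-3.1414e+00 -3.0000e-04  1.4219e+00] F [-0.05  0.   -0.96] T [-0.07 -0.03  0.02] w -0.03634202276433742
cmd [501.36 202.41 262.01   1.42] q [-0.45  0.44  0.02  1.79 -0.01  0.92  0.99]
```

View pics/w1.png

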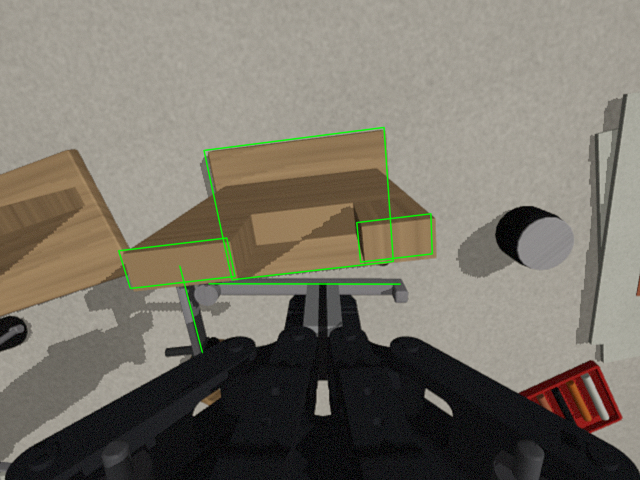

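The spare arm is where expected, with the fingers above the notch at about (320,300). I'll go down behind it and swing it out.

```bash
python3 - <<'E'
from h import *
def y(th): return -.026-th+np.pi/2
w=[(*at('s',.125,70,-23),181,y(.125),5),(*at('s',.125,70,-15),181,y(.125),3)]
w+=[(*at('s',t,70,-15),181,y(t)) for t in np.linspace(.2,1.38,12)]
rows(w)
E
```

```text
[[[0,-0.008,0.324,0,0,0.0],[0,-0.008,0.324,0,0,0.0],[0,-0.008,0.324,0,0,0.0],[0,-0.008,0.324,0,0,0.0],[0,-0.008,0.324,0,0,0.0]]]
[[[0,0.053,0,0,0,0.0],[0,0.054,0,0,0,0.0],[0,0.053,0,0,0,0.0],[0.019,0.106,0,0,0,0.717],[0.012,0.076,0,0,0,0.512]]]
[[[0.016,0.075,0,0,0,0.512],[0.012,0.076,0,0,0,0.512],[0.016,0.075,0,0,0,0.512],[0.012,0.076,0,0,0,0.512],[0.016,0.075,0,0,0,0.513]]]
[[[0.012,0.076,0,0,0,0.512],[0.016,0.074,0,0,0,0.512],[0.012,0.076,0,0,0,0.512],[0.016,0.075,0,0,0,0.512],[0.012,0.076,0,0,0,0.512]]]
[[[0.016,0.075,0,0,0,0.513],[0.012,0.076,0,0,0,0.512],[0.016,0.075,0,0,0,0.512],[0.012,0.076,0,0,0,0.512],[0.017,0.075,0,0,0,0.513]]]
[[[0.012,0.076,0,0,0,0.512],[0.016,0.075,0,0,0,0.512],[0.012,0.076,0,0,0,0.512],[0.016,0.075,0,0,0,0.512],[0.012,0.076,0,0,0,0.512]]]
[[[0.016,0.074,0,0,0,0.513],[0,0,0,0,0,0],[0,0,0,0,0,0],[0,0,0,0,0,0],[0,0,0,0,0,0]]]
end [5.78194e+02 1.56358e+02 1.81013e+02 1.65000e-01] n 35
```

Request:
{"name": "apply_moves", "arguments": {
  "series": [
    [[0,-0.008,0.324,0,0,0],[0,-0.008,0.324,0,0,0],[0,-0.008,0.324,0,0,0],[0,-0.008,0.324,0,0,0],[0,-0.008,0.324,0,0,0]]
  ]
}}

```text
clock: 4.0
eef_pos: [499.7, 203.5, 182.0]
tool_rot: [3.141, -0.001, 1.421]
force: [-26.3, -15.9, 133.9]
width: -0.2
```

Request:
{"name": "apply_moves", "arguments": {
  "series": [
    [[0,0.053,0,0,0,0],[0,0.054,0,0,0,0],[0,0.053,0,0,0,0],[0.019,0.106,0,0,0,0.717],[0.012,0.076,0,0,0,0.512]]
  ]
}}

```text
clock: 4.62
eef_pos: [515.3, 202.6, 181.3]
tool_rot: [-3.139, -0.0, 1.291]
force: [-3.3, 1.2, 3.3]
width: 0.0
```

The wrist force read 134 N at the end of the descent, which I didn't expect. I'll look before going on.

```bash
python3 - <<'E'
from h import *
chk()
im=viewer.get_image('side');w=viewer.get_image('wrist')
S=4;d=cv2.resize(im[110:260,230:330],None,fx=S,fy=S,interpolation=cv2.INTER_CUBIC)
draw(d,'side',S_,S,np.array([230,110]),.3)
o=np.zeros((600,800,3),np.uint8);o[:,:400]=d[:600];o[:300,400:]=cv2.resize(w,(400,300));
t=viewer.get_image('top');o[300:,400:]=cv2.resize(t[220:320,150:283],(400,300));cv2.imwrite('pics/c3.png',cv2.convertScaleAbs(o,alpha=1.4))
E
```

```text
t 4.625 p [515.3 202.6 181.3] rpy [-3.1395e+00 -3.0000e-04  1.2907e+00] F [-3.28  1.24  3.33] T [ 0.25  0.65 -0.  ] w 0.022617803707967604
cmd [5.7819e+02 1.5636e+02 1.8101e+02 1.6000e-01] q [-0.46  0.55  0.05  1.84 -0.04  0.75  0.91]
```

View pics/c3.png

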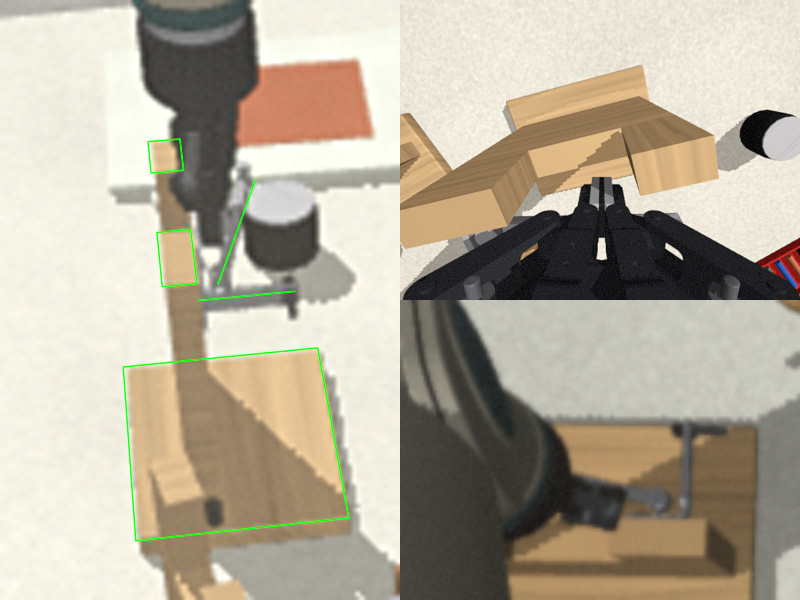

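In the close-up, the closed finger linkage is near the board's left block, so it probably struck the board's top edge on the way down. It is clear now (3 N) and the arm is swinging, so I'll continue the arc.

Request:
{"name": "apply_moves", "arguments": {
  "series": [
    [[0.016,0.075,0,0,0,0.512],[0.012,0.076,0,0,0,0.512],[0.016,0.075,0,0,0,0.512],[0.012,0.076,0,0,0,0.512],[0.016,0.075,0,0,0,0.513]]
  ]
}}

```text
clock: 5.4
eef_pos: [534.5, 199.1, 181.0]
tool_rot: [-3.14, -0.001, 1.024]
force: [-2.3, 3.2, 3.6]
width: 0.0
```

Request:
{"name": "apply_moves", "arguments": {
  "series": [
    [[0.012,0.076,0,0,0,0.512],[0.016,0.074,0,0,0,0.512],[0.012,0.076,0,0,0,0.512],[0.016,0.075,0,0,0,0.512],[0.012,0.076,0,0,0,0.512]]
  ]
}}

```text
clock: 6.02
eef_pos: [552.8, 189.5, 181.1]
tool_rot: [-3.142, -0.001, 0.752]
force: [0.1, 4.4, -0.8]
width: -0.3
```

Request:
{"name": "apply_moves", "arguments": {
  "series": [
    [[0.016,0.075,0,0,0,0.513],[0.012,0.076,0,0,0,0.512],[0.016,0.075,0,0,0,0.512],[0.012,0.076,0,0,0,0.512],[0.017,0.075,0,0,0,0.513]]
  ]
}}

```text
clock: 6.65
eef_pos: [567.1, 176.2, 181.1]
tool_rot: [3.142, -0.001, 0.483]
force: [-0.3, 5.0, 0.1]
width: 0.2
```

Request:
{"name": "apply_moves", "arguments": {
  "series": [
    [[0.012,0.076,0,0,0,0.512],[0.016,0.075,0,0,0,0.512],[0.012,0.076,0,0,0,0.512],[0.016,0.075,0,0,0,0.512],[0.012,0.076,0,0,0,0.512]]
  ]
}}

```text
clock: 7.28
eef_pos: [577.1, 159.6, 181.1]
tool_rot: [3.141, -0.001, 0.215]
force: [1.8, 4.9, 0.3]
width: -0.1
```

Request:
{"name": "apply_moves", "arguments": {
  "series": [
    [[0.016,0.074,0,0,0,0.513],[0,0,0,0,0,0],[0,0,0,0,0,0],[0,0,0,0,0,0],[0,0,0,0,0,0]]
  ]
}}

```text
clock: 7.9
eef_pos: [577.6, 155.3, 180.8]
tool_rot: [3.141, 0.002, 0.164]
force: [-0.1, 0.4, -0.5]
width: 0.3
```

```bash
python3 - <<'E'
from h import *
s=chk()
def y(th): return -.026-th+np.pi/2
print(np.degrees(y(1.38)),np.linalg.norm(at('s',1.38,70,-15)-s['eef_pos'][:2]), at('s',1.5,70,-15)-at('s',1.38,70,-15))
print((np.array(s['eef_pos'][:2])-at('s',1.38,0,0)))
E
```

```text
t 7.9 p [577.6 155.3 180.8] rpy [3.1406e+00 1.6000e-03 1.6410e-01] F [-0.09  0.44 -0.53] T [-0.03  0.04  0.01] w 0.2721051861945601
cmd [5.7819e+02 1.5636e+02 1.8101e+02 1.6000e-01] q [-0.54  0.64  0.37  1.73 -0.3   0.83  0.13]
9.442134004606258 1.1770884003490905 [ 2.66720277 -8.16072986]
[66.00082632 25.26184568]
```

```bash
python3 - <<'E'
from h import *
def y(th): return -.026-th+np.pi/2
rows([(*at('s',1.44,70,-15),181,y(1.44),4),(*at('s',1.44,70,-15),181,y(1.44))])
rows([(*at('s',t,70,-15),181,y(t)) for t in np.arange(1.45,1.705,.01)],save=False)
E
```

```text
[[[0.004,0.021,0,0,0,0.143],[0.004,0.021,0,0,0,0.143],[0.004,0.021,0,0,0,0.143],[0.005,0.022,0,0,0,0.144],[0,-0,0,0,0,-0.0]]]
end [5.79637e+02 1.52270e+02 1.81013e+02 1.05000e-01] n 5
[[[0.003,0.014,0,0,0,0.095],[0.003,0.014,0,0,0,0.096],[0.003,0.014,0,0,0,0.095],[0.003,0.014,0,0,0,0.096],[0.003,0.014,0,0,0,0.095]]]
[[[0.003,0.014,0,0,0,0.096],[0.003,0.014,0,0,0,0.095],[0.003,0.014,0,0,0,0.096],[0.002,0.014,0,0,0,0.095],[0.003,0.014,0,0,0,0.096]]]
[[[0.003,0.014,0,0,0,0.095],[0.003,0.014,0,0,0,0.096],[0.003,0.014,0,0,0,0.095],[0.003,0.014,0,0,0,0.096],[0.003,0.014,0,0,0,0.095]]]
[[[0.003,0.014,0,0,0,0.096],[0.003,0.014,0,0,0,0.095],[0.003,0.014,0,0,0,0.096],[0.003,0.014,0,0,0,0.095],[0.003,0.014,0,0,0,0.096]]]
[[[0.003,0.014,0,0,0,0.095],[0.003,0.014,0,0,0,0.096],[0.002,0.014,0,0,0,0.095],[0.003,0.014,0,0,0,0.096],[0.003,0.014,0,0,0,0.095]]]
[[[0.003,0.014,0,0,0,0.095],[0,0,0,0,0,0],[0,0,0,0,0,0],[0,0,0,0,0,0],[0,0,0,0,0,0]]]
end [ 5.83059e+02  1.34051e+02  1.81013e+02 -1.55000e-01] n 30
```

Request:
{"name": "apply_moves", "arguments": {
  "series": [
    [[0.004,0.021,0,0,0,0.143],[0.004,0.021,0,0,0,0.143],[0.004,0.021,0,0,0,0.143],[0.005,0.022,0,0,0,0.144],[0,0,0,0,0,0]]
  ]
}}

```text
clock: 8.52
eef_pos: [578.9, 152.4, 180.8]
tool_rot: [-3.141, 0.002, 0.105]
force: [-3.4, 3.1, 1.1]
width: 0.1
```

Request:
{"name": "apply_moves", "arguments": {
  "series": [
    [[0.003,0.014,0,0,0,0.095],[0.003,0.014,0,0,0,0.095],[0.003,0.014,0,0,0,0.095],[0.003,0.014,0,0,0,0.095],[0.003,0.014,0,0,0,0.095]]
  ]
}}

```text
clock: 9.15
eef_pos: [580.4, 148.8, 180.9]
tool_rot: [-3.142, 0.001, 0.054]
force: [-3.7, 4.3, -0.2]
width: -0.1
```

Request:
{"name": "apply_moves", "arguments": {
  "series": [
    [[0.003,0.014,0,0,0,0.095],[0.003,0.014,0,0,0,0.095],[0.003,0.014,0,0,0,0.095],[0.003,0.014,0,0,0,0.095],[0.003,0.014,0,0,0,0.095]]
  ]
}}

```text
clock: 9.78
eef_pos: [581.5, 145.3, 180.9]
tool_rot: [-3.142, 0.0, 0.005]
force: [-2.9, 4.4, -0.2]
width: 0.1
```

Request:
{"name": "apply_moves", "arguments": {
  "series": [
    [[0.003,0.014,0,0,0,0.095],[0.003,0.014,0,0,0,0.095],[0.003,0.014,0,0,0,0.095],[0.003,0.014,0,0,0,0.095],[0.003,0.014,0,0,0,0.095]]
  ]
}}

```text
clock: 10.4
eef_pos: [582.3, 141.9, 181.0]
tool_rot: [-3.141, -0.0, -0.045]
force: [-2.3, 3.8, -0.7]
width: -0.1
```

Request:
{"name": "apply_moves", "arguments": {
  "series": [
    [[0.003,0.014,0,0,0,0.095],[0.003,0.014,0,0,0,0.095],[0.003,0.014,0,0,0,0.095],[0.003,0.014,0,0,0,0.095],[0.003,0.014,0,0,0,0.095]]
  ]
}}

```text
clock: 11.02
eef_pos: [582.8, 140.6, 181.1]
tool_rot: [-3.139, -0.0, -0.093]
force: [-1.8, 9.3, -1.0]
width: 0.1
```

Request:
{"name": "apply_moves", "arguments": {
  "series": [
    [[0,0.01,0,0,0,0],[0,0.01,0,0,0,0],[0,0,0,0,0,0],[0,0,0,0,0,0],[0,0,0,0,0,0]]
  ]
}}

```text
clock: 11.65
eef_pos: [582.8, 140.5, 181.1]
tool_rot: [-3.138, -0.0, -0.092]
force: [-2.0, 9.4, -2.1]
width: 0.1
```

```bash
python3 -c "
from h import *
st()"
```

```text
t 11.65 p [582.8 140.5 181.1] rpy [-3.1378e+00 -2.0000e-04 -9.2400e-02] F [-2.    9.36 -2.11] T [ 1.83  0.47 -0.01] w 0.059685109363025735
```

Request:
{"name": "apply_moves", "arguments": {
  "series": [
    [[0,0.015,0,0,0,0],[0,0.015,0,0,0,0],[0,0,0,0,0,0],[0,0,0,0,0,0],[0,0,0,0,0,0]]
  ]
}}

```text
clock: 12.28
eef_pos: [582.8, 140.4, 181.1]
tool_rot: [-3.136, -0.0, -0.092]
force: [-1.4, 11.5, -1.1]
width: 0.1
```

Request:
{"name": "apply_moves", "arguments": {
  "series": [
    [[0,0.025,0,0,0,0],[0,0.025,0,0,0,0],[0,0,0,0,0,0],[0,0,0,0,0,0],[0,0,0,0,0,0]]
  ]
}}

```text
clock: 12.9
eef_pos: [582.8, 140.2, 181.1]
tool_rot: [-3.133, -0.001, -0.09]
force: [-2.4, 15.5, -1.1]
width: 0.3
```

Force is 15.5 N at a radius of about 70 mm, which is about 11 N at 100 mm. I'll hold that for over half a second, then check the lever from the moment reading.

Request:
{"name": "apply_moves", "arguments": {
  "series": [
    [[0,0.003,0,0,0,0],[0,0,0,0,0,0],[0,0,0,0,0,0],[0,0,0,0,0,0],[0,0,0,0,0,0]]
  ]
}}

```text
clock: 13.52
eef_pos: [582.8, 140.2, 181.1]
tool_rot: [-3.133, -0.001, -0.09]
force: [-1.1, 15.5, -2.2]
width: -0.1
```

```bash
python3 - <<'E'
from h import *
s=st()
c=np.array(json.load(open('cmd.json')))
cy=c.copy()
for _ in range(20):
    m=np.array([.15,.7]);a=cy[3];cy=cy+[m[0]*np.cos(a)+m[1]*np.sin(a),m[0]*np.sin(a)-m[1]*np.cos(a),0,-np.radians(.57)]
m=.103*50;a=cy[3];cy=cy+[m*np.sin(a),-m*np.cos(a),0,0]
print(cy);json.dump(cy.tolist(),open('cmd.json','w'))
# retreat +y then up, go to brayer hover
th=1.571;hx=F_([94,-50,0])[0][:2]
yaw=.1764+np.pi/2  # tool x along brayer y (perp to bar)
print(hx,yaw)
rows([(cy[0]+2,cy[1]+30,181,cy[3],2),(cy[0]+2,cy[1]+30,260,-.09,3)])
E
```

```text
t 13.525 p [582.8 140.2 181.1] rpy [-3.1332e+00 -9.0000e-04 -9.0100e-02] F [-1.13 15.48 -2.17] T [3.17 0.23 0.  ] w -0.06044061862952813
[ 5.82291222e+02  1.33197722e+02  1.81013000e+02 -9.42049053e-02]
[ 588.3156205  -171.82835226] 1.7471963267948967
[[[-0.008,-0.301,0,0,0,-0.0],[-0.009,-0.3,0,0,0,-0.0],[0,-0,-0.527,0,0,-0.013],[0,-0,-0.526,0,0,-0.014],[0,-0,-0.527,0,0,-0.013]]]
end [ 5.84272e+02  1.63194e+02  2.60013e+02 -9.00000e-02] n 5
```

Request:
{"name": "apply_moves", "arguments": {
  "series": [
    [[-0.008,-0.3,0,0,0,0],[-0.008,-0.3,0,0,0,0],[0,0,-0.527,0,0,-0.013],[0,0,-0.526,0,0,-0.014],[0,0,-0.527,0,0,-0.013]]
  ]
}}

```text
clock: 14.15
eef_pos: [585.2, 162.2, 261.1]
tool_rot: [3.14, -0.002, -0.091]
force: [0.7, 1.4, -0.3]
width: -0.1
```

```bash
python3 - <<'E'
from h import *
hx=F_([94,-50,0])[0][:2]
rows([(*hx,262,-1.394,13)])
E
```

```text
[[[0.053,0.513,-0.003,0,0,0.958],[0.104,0.505,-0.003,0,0,0.958],[0.154,0.492,-0.003,0,0,0.958],[0.202,0.474,-0.003,0,0,0.958],[0.249,0.452,-0.003,0,0,0.958]]]
[[[0.292,0.424,-0.003,0,0,0.958],[0.334,0.393,-0.003,0,0,0.958],[0.371,0.358,-0.003,0,0,0.958],[0.405,0.319,-0.003,0,0,0.958],[0.435,0.276,-0.003,0,0,0.958]]]
[[[0.46,0.231,-0.003,0,0,0.957],[0.482,0.184,-0.003,0,0,0.958],[0.497,0.135,-0.004,0,0,0.957],[0,0,0,0,0,0],[0,0,0,0,0,0]]]
end [ 588.333 -171.816  262.013   -1.394] n 15
```

Request:
{"name": "apply_moves", "arguments": {
  "series": [
    [[0.053,0.513,-0.003,0,0,0.958],[0.104,0.505,-0.003,0,0,0.958],[0.154,0.492,-0.003,0,0,0.958],[0.202,0.474,-0.003,0,0,0.958],[0.249,0.452,-0.003,0,0,0.958]]
  ],
  "claw": 1
}}

```text
clock: 14.78
eef_pos: [586.6, 32.3, 261.1]
tool_rot: [3.141, -0.002, -0.596]
force: [-0.2, 0.2, 0.2]
width: 85.2
```

Request:
{"name": "apply_moves", "arguments": {
  "series": [
    [[0.292,0.424,-0.003,0,0,0.958],[0.334,0.393,-0.003,0,0,0.958],[0.371,0.358,-0.003,0,0,0.958],[0.405,0.319,-0.003,0,0,0.958],[0.435,0.276,-0.003,0,0,0.958]]
  ]
}}

```text
clock: 15.4
eef_pos: [587.8, -96.5, 261.9]
tool_rot: [3.141, -0.002, -1.097]
force: [-0.8, -0.4, -0.8]
width: 85.3
```

Request:
{"name": "apply_moves", "arguments": {
  "series": [
    [[0.46,0.231,-0.003,0,0,0.957],[0.482,0.184,-0.003,0,0,0.958],[0.497,0.135,-0.004,0,0,0.957],[0,0,0,0,0,0],[0,0,0,0,0,0]]
  ]
}}

```text
clock: 16.02
eef_pos: [588.6, -171.2, 261.9]
tool_rot: [3.142, 0.0, -1.392]
force: [0.3, -0.3, 0.4]
width: 85.6
```

```bash
python3 - <<'E'
from h import *
chk()
t=viewer.get_image('top');w=viewer.get_image('wrist')
draw(w,'wrist',F_,1,np.zeros(2),1.571)
r=np.array([[sx,sy,z] for z in(213,) for sx,sy in((87,-70),(101,-70),(101,-30),(87,-30))],float)
cv2.polylines(w,[proj('wrist',F_(r)).astype(int).reshape(-1,1,2)],True,(0,0,255),1)
o=np.zeros((300,800,3),np.uint8)
a=cv2.resize(t[220:310,150:270],(400,300),interpolation=cv2.INTER_CUBIC)
raw=a.copy();draw(a,'top',S_,400/120,np.array([150,220]),1.61)
o=np.vstack([np.hstack([raw,a]),np.hstack([cv2.resize(w,(400,300)),np.zeros((300,400,3),np.uint8)])])
cv2.imwrite('pics/c4.png',cv2.convertScaleAbs(o,alpha=1.4));cv2.imwrite('pics/t4.png',t)
E
```

```text
t 16.025 p [ 588.6 -171.2  261.9] rpy [ 3.1416e+00  1.0000e-04 -1.3924e+00] F [ 0.33 -0.3   0.45] T [ 0.07 -0.03  0.07] w 85.63124565026558
cmd [ 588.33 -171.82  262.01   -1.39] q [-0.24  0.67  0.83  1.6  -0.54  1.11 -0.66]
```

View pics/c4.png

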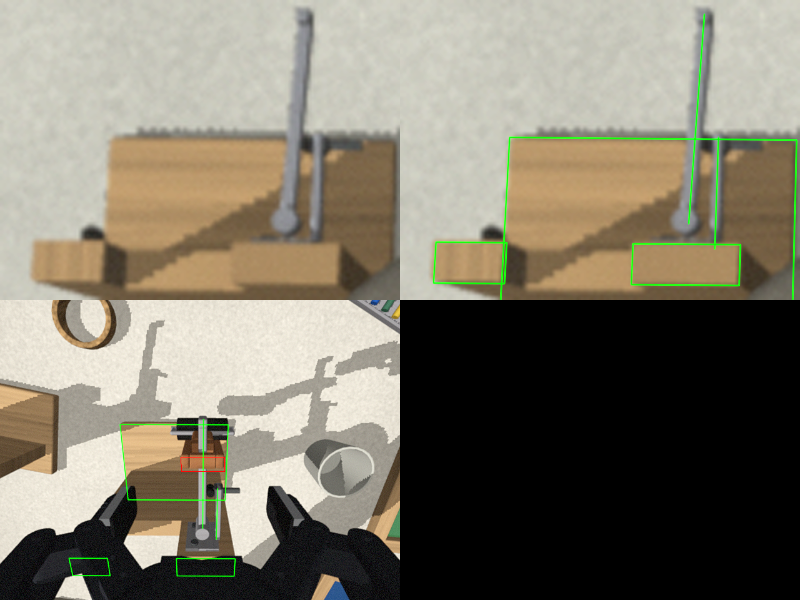

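The full bar and brayer line up in the wrist view: handle near (203,455), bar centred between the fingers. The spare arm sits at about 1.615 rad, agreeing with the touch measurement. I'll descend and grip.

```bash
python3 - <<'E'
from h import *
c=loadc();rows([(c[0],c[1],168,c[3],5)])
E
```

```text
[[[0,-0,0.376,0,0,-0.0],[0,-0,0.376,0,0,-0.0],[0,-0,0.376,0,0,-0.0],[0,-0,0.376,0,0,-0.0],[0,-0,0.376,0,0,-0.0]]]
end [ 588.333 -171.816  168.013   -1.394] n 5
```

Request:
{"name": "apply_moves", "arguments": {
  "series": [
    [[0,0,0.376,0,0,0],[0,0,0.376,0,0,0],[0,0,0.376,0,0,0],[0,0,0.376,0,0,0],[0,0,0.376,0,0,0]]
  ]
}}

```text
clock: 16.75
eef_pos: [588.2, -171.9, 166.4]
tool_rot: [3.141, 0.0, -1.394]
force: [0.4, 1.0, 0.0]
width: 85.9
```

Request:
{"name": "apply_moves", "arguments": {
  "series": [
    [[0,0,0,0,0,0],[0,0,0,0,0,0],[0,0,0,0,0,0],[0,0,0,0,0,0],[0,0,0,0,0,0]]
  ],
  "claw": -0.2
}}

```text
clock: 17.38
eef_pos: [588.9, -172.1, 168.9]
tool_rot: [-3.14, -0.001, -1.394]
force: [-0.5, -0.2, 5.9]
width: 39.6
```

Request:
{"name": "apply_moves", "arguments": {
  "series": [
    [[0,0,0,0,0,0],[0,0,0,0,0,0],[0,0,0,0,0,0],[0,0,0,0,0,0],[0,0,0,0,0,0]]
  ],
  "claw": -1
}}

```text
clock: 18.0
eef_pos: [588.9, -172.1, 168.9]
tool_rot: [-3.14, -0.001, -1.394]
force: [-1.1, 0.3, 6.4]
width: 39.2
```

Request:
{"name": "apply_moves", "arguments": {
  "series": [
    [[0,0,-0.1,0,0,0],[0,0,-0.1,0,0,0],[0,0,-0.08,0,0,0],[0,0,0,0,0,0],[0,0,0,0,0,0]]
  ]
}}

```text
clock: 18.62
eef_pos: [588.2, -171.8, 181.8]
tool_rot: [3.141, 0.0, -1.394]
force: [0.3, 0.2, -1.1]
width: 39.5
```

Request:
{"name": "apply_moves", "arguments": {
  "series": [
    [[0,-0.2,-0.02,0,0,0],[0,-0.25,0,0,0,0],[0,-0.25,0,0,0,0],[0,-0.25,0,0,0,0],[0,-0.3,0,0,0,0]]
  ]
}}

```text
clock: 19.25
eef_pos: [650.7, -160.7, 182.8]
tool_rot: [3.141, -0.0, -1.394]
force: [0.5, 0.3, -2.5]
width: 39.4
```

```bash
python3 - <<'E'
from h import *
c=np.array(loadc());c[2]+=15;d=1.25*50
c[0]-=d*np.sin(c[3]);c[1]+=d*np.cos(c[3])
json.dump(c.tolist(),open('cmd.json','w'));chk()
h=S_([14,-50,0])[0][:2];a=-.07;yaw=a-np.pi/2
u=np.array([np.cos(a),np.sin(a)])
p=h+[0,0.5]+u*145
rows([(c[0]+14,c[1]+20,184,c[3],1),(*p,183,yaw)],step=40)
E
```

```text
t 19.25 p [ 650.7 -160.7  182.8] rpy [ 3.1412 -0.     -1.394 ] F [ 0.53  0.25 -2.51] T [-0.01 -0.03  0.01] w 39.414778057190084
cmd [ 649.86 -160.82  183.01   -1.39] q [-0.2   0.83  0.76  1.52 -0.62  1.05 -0.68]
[[[-0.345,-0.346,-0.02,0,0,-0.0],[-0.739,-0.11,0.003,0,0,0.337],[-0.742,-0.084,0.003,0,0,0.337],[-0.744,-0.057,0.003,0,0,0.337],[-0.746,-0.031,0.003,0,0,0.336]]]
[[[-0.747,-0.005,0.003,0,0,0.337],[-0.746,0.021,0.003,0,0,0.336],[-0.745,0.048,0.002,0,0,0.337],[0,0,0,0,0,0],[0,0,0,0,0,0]]]
end [656.229 120.418 183.013  -1.641] n 10
```

Request:
{"name": "apply_moves", "arguments": {
  "series": [
    [[-0.345,-0.346,-0.02,0,0,0],[-0.739,-0.11,0.003,0,0,0.337],[-0.742,-0.084,0.003,0,0,0.337],[-0.744,-0.057,0.003,0,0,0.337],[-0.746,-0.031,0.003,0,0,0.336]]
  ]
}}

```text
clock: 19.88
eef_pos: [660.0, 10.0, 183.2]
tool_rot: [-3.142, 0.0, -1.536]
force: [-0.1, 0.0, -2.8]
width: 39.2
```

Request:
{"name": "apply_moves", "arguments": {
  "series": [
    [[-0.747,-0.005,0.003,0,0,0.337],[-0.746,0.021,0.003,0,0,0.336],[-0.745,0.048,0.002,0,0,0.337],[0,0,0,0,0,0],[0,0,0,0,0,0]]
  ]
}}

```text
clock: 20.5
eef_pos: [656.5, 119.9, 182.9]
tool_rot: [-3.142, -0.001, -1.64]
force: [-0.2, 0.2, -1.4]
width: 39.3
```

```bash
python3 - <<'E'
from h import *
s=chk()
w=viewer.get_image('wrist');t=viewer.get_image('side')
a=cv2.resize(t[110:290,250:430],(600,600),interpolation=cv2.INTER_CUBIC)
cv2.imwrite('pics/c5.png',cv2.convertScaleAbs(np.hstack([cv2.resize(w[:, 120:520],(400,480))[:, :],a[:480,:400]]),alpha=1.4))
E
```

```text
t 20.5 p [656.5 119.9 182.9] rpy [-3.1415e+00 -1.3000e-03 -1.6403e+00] F [-0.22  0.23 -1.43] T [-0.01 -0.04  0.02] w 39.32539036885768
cmd [656.23 120.42 183.01  -1.64] q [-0.67  0.86  0.86  1.53 -0.7   1.09 -1.28]
```

View pics/c5.png

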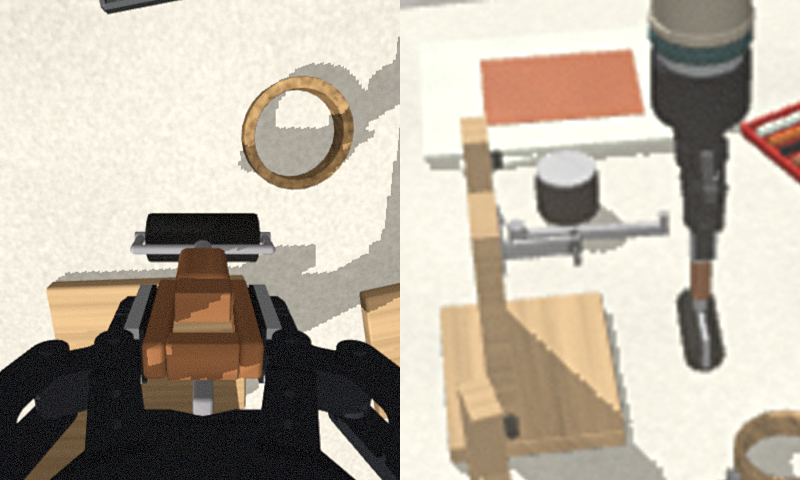

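The brayer is held square and its hole lines up with the spare arm's tip, at column 203 in the wrist view. I'll slide it on.

Request:
{"name": "apply_moves", "arguments": {
  "series": [
    [[0,0.24,0,0,0,0],[0,0.26,0,0,0,0],[0,0.26,0,0,0,0],[0,0.26,0,0,0,0],[0,0.26,0,0,0,0]]
  ]
}}

```text
clock: 21.22
eef_pos: [591.5, 124.8, 183.1]
tool_rot: [3.142, 0.0, -1.641]
force: [-0.5, -0.0, -2.6]
width: 39.3
```

Request:
{"name": "apply_moves", "arguments": {
  "series": [
    [[0,0,0,0,0,0],[0,0,0.08,0,0,0],[0,0,0.06,0,0,0],[0,0,0.06,0,0,0],[0,0,0.04,0,0,0]]
  ]
}}

```text
clock: 21.85
eef_pos: [592.5, 124.7, 170.6]
tool_rot: [3.141, -0.0, -1.641]
force: [0.0, -1.0, -2.7]
width: 39.3
```

```bash
python3 -c "
from h import *
st()"
```

```text
t 21.85 p [592.5 124.7 170.6] rpy [ 3.1413e+00 -3.0000e-04 -1.6410e+00] F [ 0.01 -0.97 -2.67] T [-0.03  0.03  0.03] w 39.32326970229586
```

Request:
{"name": "apply_moves", "arguments": {
  "series": [
    [[0,0,0.02,0,0,0],[0,0,0.015,0,0,0],[0,0,0,0,0,0],[0,0,0,0,0,0],[0,0,0,0,0,0]]
  ]
}}

```text
clock: 22.48
eef_pos: [592.4, 124.9, 169.3]
tool_rot: [-3.142, 0.0, -1.641]
force: [-0.6, 0.1, -2.2]
width: 39.4
```

Request:
{"name": "apply_moves", "arguments": {
  "series": [
    [[0,0,0.02,0,0,0],[0,0,0.02,0,0,0],[0,0,0,0,0,0],[0,0,0,0,0,0],[0,0,0,0,0,0]]
  ]
}}

```text
clock: 23.1
eef_pos: [592.6, 124.9, 168.8]
tool_rot: [-3.141, 0.001, -1.641]
force: [-3.9, -0.5, 10.3]
width: 39.2
```

Request:
{"name": "apply_moves", "arguments": {
  "series": [
    [[0,0,-0.016,0,0,0],[0,0,0,0,0,0],[0,0,0,0,0,0],[0,0,0,0,0,0],[0,0,0,0,0,0]]
  ]
}}

```text
clock: 23.72
eef_pos: [592.6, 124.9, 168.9]
tool_rot: [-3.141, 0.001, -1.641]
force: [-3.5, 0.1, 6.3]
width: 39.1
```

Request:
{"name": "apply_moves", "arguments": {
  "series": [
    [[0,0,0,0,0,0],[0,0,0,0,0,0],[0,0,0,0,0,0],[0,0,0,0,0,0],[0,0,0,0,0,0]]
  ],
  "claw": 0.15
}}

```text
clock: 24.35
eef_pos: [592.4, 124.8, 168.0]
tool_rot: [3.142, -0.0, -1.641]
force: [0.2, -0.6, -0.6]
width: 49.2
```

Request:
{"name": "apply_moves", "arguments": {
  "series": [
    [[0,0,0,0,0,0],[0,0,0,0,0,0],[0,0,-0.3,0,0,0],[0,0,-0.7,0,0,0],[0,0,-0.84,0,0,0]]
  ],
  "claw": 0.7
}}

```text
clock: 24.98
eef_pos: [592.2, 124.7, 261.6]
tool_rot: [3.141, -0.0, -1.641]
force: [1.2, -0.2, -0.6]
width: 72.6
```

```bash
python3 - <<'E'
from h import *
s=st()
# commanded: from (656.229,120.418,183.013,-1.641)
y=-1.641;d=1.28*50
c=np.array([656.229+d*np.sin(y),120.418-d*np.cos(y),183.013-(.24+.035+.04-.016-1.84)*50,y]);print(c)
json.dump(c.tolist(),open('cmd.json','w'))
# full hook fold: finger on -y side (off +), tool y = -n ; n angle=.1764-th
th=1.571;yaw=.1764-th+np.pi/2-np.pi   # tool y angle=yaw-pi/2 = n+pi
yaw=.1764-th+np.pi+np.pi/2; yaw=(yaw+np.pi)%(2*np.pi)-np.pi
print('yaw',yaw, 'alt', yaw-np.pi)
for t in(1.571,0): print(at('f',t,90,25 if t>1 else 15))
E
```

```text
t 24.975 p [592.2 124.7 261.6] rpy [ 3.1411e+00 -5.0000e-04 -1.6412e+00] F [ 1.19 -0.16 -0.61] T [ 0.09 -0.06  0.04] w 72.56744262649676
[592.38664902 124.9073453  260.063       -1.641     ]
yaw -2.965396326794897 alt -6.10698898038469
[ 602.54580535 -194.70447149]
[508.53050951 -94.63161617]
```

The brayer is on the spare hook and released. Next I'll move to the far side of the emptied hook with the fingers shut.

```bash
python3 - <<'E'
from h import *
t=viewer.get_image('top');s=viewer.get_image('side')
a=cv2.resize(s[110:290,250:430],(400,400),interpolation=cv2.INTER_CUBIC);b=cv2.resize(t[200:340,150:290],(400,400),interpolation=cv2.INTER_CUBIC)
cv2.imwrite('pics/c6.png',cv2.convertScaleAbs(np.hstack([a,b]),alpha=1.4))
def y(th): return .1764-th+np.pi/2
rows([(*at('f',1.571,90,26),262,y(1.571))])
rows([(*at('f',1.571,90,26),187,y(1.571),5)])
E
```

```text
[[[0.355,-0.036,-0.002,0,0,-0.964],[0.356,-0.001,-0.002,0,0,-0.964],[0.355,0.035,-0.002,0,0,-0.964],[0.349,0.071,-0.002,0,0,-0.964],[0.34,0.106,-0.002,0,0,-0.964]]]
[[[0.328,0.14,-0.002,0,0,-0.964],[0.312,0.172,-0.002,0,0,-0.964],[0.293,0.202,-0.002,0,0,-0.964],[0.271,0.231,-0.002,0,0,-0.964],[0.247,0.257,-0.002,0,0,-0.964]]]
[[[0.22,0.281,-0.002,0,0,-0.964],[0.19,0.301,-0.002,0,0,-0.964],[0.159,0.319,-0.002,0,0,-0.964],[0.126,0.334,-0.003,0,0,-0.964],[0.092,0.345,-0.002,0,0,-0.964]]]
[[[0.056,0.352,-0.003,0,0,-0.964],[0.021,0.356,-0.002,0,0,-0.964],[-0.016,0.355,-0.003,0,0,-0.965],[0,0,0,0,0,0],[0,0,0,0,0,0]]]
end [ 6.02697e+02 -1.95669e+02  2.62013e+02  1.76000e-01] n 20
[[[0,0,0.3,0,0,0.0],[0,0,0.3,0,0,0.0],[0,0,0.3,0,0,0.0],[0,0,0.3,0,0,0.0],[0,0,0.3,0,0,0.0]]]
end [ 6.02697e+02 -1.95669e+02  1.87013e+02  1.76000e-01] n 5
```

View pics/c6.png

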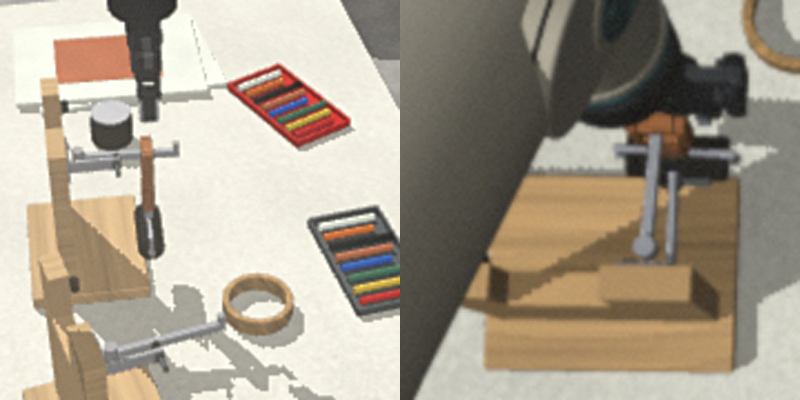

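The side view shows the brayer hanging straight on the spare arm, near (148,190), clear of the gripper, and the full hook empty. I'll go on to the fold.

Request:
{"name": "apply_moves", "arguments": {
  "series": [
    [[0.355,-0.036,-0.002,0,0,-0.964],[0.356,-0.001,-0.002,0,0,-0.964],[0.355,0.035,-0.002,0,0,-0.964],[0.349,0.071,-0.002,0,0,-0.964],[0.34,0.106,-0.002,0,0,-0.964]]
  ],
  "claw": -1
}}

```text
clock: 25.7
eef_pos: [595.2, 35.1, 260.9]
tool_rot: [-3.141, -0.0, -1.133]
force: [0.2, 0.4, -0.0]
width: -0.1
```

Request:
{"name": "apply_moves", "arguments": {
  "series": [
    [[0.328,0.14,-0.002,0,0,-0.964],[0.312,0.172,-0.002,0,0,-0.964],[0.293,0.202,-0.002,0,0,-0.964],[0.271,0.231,-0.002,0,0,-0.964],[0.247,0.257,-0.002,0,0,-0.964]]
  ]
}}

```text
clock: 26.32
eef_pos: [598.1, -54.0, 261.4]
tool_rot: [3.142, -0.0, -0.628]
force: [0.1, -0.4, 0.4]
width: -0.4
```

Request:
{"name": "apply_moves", "arguments": {
  "series": [
    [[0.22,0.281,-0.002,0,0,-0.964],[0.19,0.301,-0.002,0,0,-0.964],[0.159,0.319,-0.002,0,0,-0.964],[0.126,0.334,-0.003,0,0,-0.964],[0.092,0.345,-0.002,0,0,-0.964]]
  ]
}}

```text
clock: 26.95
eef_pos: [600.9, -143.2, 261.9]
tool_rot: [3.141, -0.0, -0.124]
force: [0.5, 0.3, -0.2]
width: 0.2
```

Request:
{"name": "apply_moves", "arguments": {
  "series": [
    [[0.056,0.352,-0.003,0,0,-0.964],[0.021,0.356,-0.002,0,0,-0.964],[-0.016,0.355,-0.003,0,0,-0.965],[0,0,0,0,0,0],[0,0,0,0,0,0]]
  ]
}}

```text
clock: 27.58
eef_pos: [602.7, -194.9, 262.0]
tool_rot: [-3.141, 0.0, 0.175]
force: [-0.1, -0.9, -0.9]
width: 0.0
```

```bash
python3 - <<'E'
from h import *
chk()
def y(th): return .1764-th+np.pi/2
rows([(*at('f',1.571,90,14),187,y(1.571),4)]+[(*at('f',t,90,14),187,y(t)) for t in np.linspace(1.49,.12,17)])
rows([(*at('f',t,90,14),187,y(t)) for t in np.arange(.11,-.1,-.01)],save=False)
E
```

```text
t 27.575 p [ 602.7 -194.9  262. ] rpy [-3.1408  0.      0.1751] F [-0.06 -0.89 -0.9 ] T [ 0.02 -0.01 -0.  ] w 0.037687004774186676
cmd [ 6.0270e+02 -1.9567e+02  1.8701e+02  1.8000e-01] q [ 0.03  0.6   0.41  1.54 -0.26  1.06  0.68]
[[[0,-0.06,0,0,0,0.0],[0,-0.06,0,0,0,0.0],[0,-0.06,0,0,0,0.0],[0,-0.06,0,0,0,0.0],[0.017,-0.146,0,0,0,-0.773]]]
[[[0.018,-0.155,0,0,0,-0.818],[0.017,-0.155,0,0,0,-0.818],[0.017,-0.155,0,0,0,-0.817],[0.018,-0.155,0,0,0,-0.818],[0.017,-0.155,0,0,0,-0.818]]]
[[[0.017,-0.155,0,0,0,-0.817],[0.018,-0.155,0,0,0,-0.818],[0.017,-0.155,0,0,0,-0.818],[0.017,-0.155,0,0,0,-0.817],[0.018,-0.155,0,0,0,-0.818]]]
[[[0.017,-0.155,0,0,0,-0.818],[0.017,-0.155,0,0,0,-0.817],[0.018,-0.155,0,0,0,-0.818],[0.017,-0.155,0,0,0,-0.818],[0.017,-0.155,0,0,0,-0.817]]]
[[[0.018,-0.155,0,0,0,-0.818],[0,0,0,0,0,0],[0,0,0,0,0,0],[0,0,0,0,0,0],[0,0,0,0,0,0]]]
end [518.441 -95.2   187.013   1.627] n 25
[[[0.002,-0.018,0,0,0,-0.095],[0.003,-0.018,0,0,0,-0.096],[0.003,-0.018,0,0,0,-0.095],[0.002,-0.018,0,0,0,-0.096],[0.003,-0.018,0,0,0,-0.095]]]
[[[0.003,-0.018,0,0,0,-0.096],[0.002,-0.018,0,0,0,-0.095],[0.003,-0.018,0,0,0,-0.096],[0.003,-0.018,0,0,0,-0.095],[0.003,-0.018,0,0,0,-0.096]]]
[[[0.002,-0.018,0,0,0,-0.095],[0.003,-0.018,0,0,0,-0.096],[0.003,-0.018,0,0,0,-0.095],[0.002,-0.018,0,0,0,-0.096],[0.003,-0.018,0,0,0,-0.095]]]
[[[0.003,-0.018,0,0,0,-0.096],[0.003,-0.018,0,0,0,-0.095],[0.002,-0.018,0,0,0,-0.096],[0.003,-0.018,0,0,0,-0.095],[0.003,-0.018,0,0,0,-0.096]]]
[[[0.002,-0.018,0,0,0,-0.095],[0,0,0,0,0,0],[0,0,0,0,0,0],[0,0,0,0,0,0],[0,0,0,0,0,0]]]
end [499.37  -95.377 187.013   1.837] n 25
```

Request:
{"name": "apply_moves", "arguments": {
  "series": [
    [[0,0,0.3,0,0,0],[0,0,0.3,0,0,0],[0,0,0.3,0,0,0],[0,0,0.3,0,0,0],[0,0,0.3,0,0,0]]
  ]
}}

```text
clock: 28.2
eef_pos: [602.6, -195.7, 185.7]
tool_rot: [-3.141, 0.001, 0.176]
force: [0.3, -0.6, -0.1]
width: -0.3
```

Request:
{"name": "apply_moves", "arguments": {
  "series": [
    [[0,-0.06,0,0,0,0],[0,-0.06,0,0,0,0],[0,-0.06,0,0,0,0],[0,-0.06,0,0,0,0],[0.017,-0.146,0,0,0,-0.773]]
  ]
}}

```text
clock: 28.82
eef_pos: [601.0, -178.3, 187.7]
tool_rot: [3.138, -0.002, 0.258]
force: [1.2, -2.0, -0.3]
width: 0.2
```

Request:
{"name": "apply_moves", "arguments": {
  "series": [
    [[0.018,-0.155,0,0,0,-0.818],[0.017,-0.155,0,0,0,-0.818],[0.017,-0.155,0,0,0,-0.817],[0.018,-0.155,0,0,0,-0.818],[0.017,-0.155,0,0,0,-0.818]]
  ]
}}

```text
clock: 29.45
eef_pos: [589.4, -140.7, 187.7]
tool_rot: [3.138, -0.001, 0.688]
force: [2.7, -3.5, -0.4]
width: 0.2
```

Request:
{"name": "apply_moves", "arguments": {
  "series": [
    [[0.017,-0.155,0,0,0,-0.817],[0.018,-0.155,0,0,0,-0.818],[0.017,-0.155,0,0,0,-0.818],[0.017,-0.155,0,0,0,-0.817],[0.018,-0.155,0,0,0,-0.818]]
  ]
}}

```text
clock: 30.08
eef_pos: [563.3, -111.9, 187.7]
tool_rot: [3.138, -0.0, 1.116]
force: [2.7, -1.5, -2.0]
width: -0.1
```

Request:
{"name": "apply_moves", "arguments": {
  "series": [
    [[0.017,-0.155,0,0,0,-0.818],[0.017,-0.155,0,0,0,-0.817],[0.018,-0.155,0,0,0,-0.818],[0.017,-0.155,0,0,0,-0.818],[0.017,-0.155,0,0,0,-0.817]]
  ]
}}

```text
clock: 30.7
eef_pos: [527.9, -96.8, 187.7]
tool_rot: [3.137, 0.001, 1.545]
force: [2.7, -1.3, -2.1]
width: 0.2
```

Request:
{"name": "apply_moves", "arguments": {
  "series": [
    [[0.018,-0.155,0,0,0,-0.818],[0,0,0,0,0,0],[0,0,0,0,0,0],[0,0,0,0,0,0],[0,0,0,0,0,0]]
  ]
}}

```text
clock: 31.32
eef_pos: [518.8, -95.2, 187.0]
tool_rot: [3.141, 0.0, 1.627]
force: [1.3, 0.7, 0.7]
width: 0.2
```

Request:
{"name": "apply_moves", "arguments": {
  "series": [
    [[0.002,-0.015,0,0,0,-0.08],[0.002,-0.015,0,0,0,-0.08],[0.002,-0.015,0,0,0,-0.08],[0.002,-0.015,0,0,0,-0.08],[0.002,-0.015,0,0,0,-0.08]]
  ]
}}

```text
clock: 31.95
eef_pos: [514.8, -94.9, 187.1]
tool_rot: [3.141, -0.0, 1.67]
force: [2.5, 0.2, -0.2]
width: -0.0
```

Request:
{"name": "apply_moves", "arguments": {
  "series": [
    [[0.002,-0.015,0,0,0,-0.08],[0.002,-0.015,0,0,0,-0.08],[0.002,-0.015,0,0,0,-0.08],[0.002,-0.015,0,0,0,-0.08],[0.002,-0.015,0,0,0,-0.08]]
  ]
}}

```text
clock: 32.58
eef_pos: [512.0, -94.8, 187.1]
tool_rot: [3.139, 0.0, 1.712]
force: [6.7, 1.5, -1.8]
width: -0.0
```

Request:
{"name": "apply_moves", "arguments": {
  "series": [
    [[0,-0.02,0,0,0,0],[0,-0.02,0,0,0,0],[0,0,0,0,0,0],[0,0,0,0,0,0],[0,0,0,0,0,0]]
  ]
}}

```text
clock: 33.2
eef_pos: [511.9, -94.8, 187.2]
tool_rot: [3.136, 0.001, 1.712]
force: [8.7, 1.2, -5.2]
width: -0.1
```

```bash
python3 -c "
from h import *
s=st();print(F_([14,-50,0]))"
```

```text
t 33.2 p [511.9 -94.8 187.2] rpy [3.1358e+00 5.0000e-04 1.7121e+00] F [ 8.73  1.17 -5.23] T [ 0.31 -1.91  0.04] w -0.06910603850486366
[[ 509.5570747  -185.86727896    0.        ]]
```

Request:
{"name": "apply_moves", "arguments": {
  "series": [
    [[0,-0.03,0,0,0,0],[0,-0.03,0,0,0,0],[0,0,0,0,0,0],[0,0,0,0,0,0],[0,0,0,0,0,0]]
  ]
}}

```text
clock: 33.83
eef_pos: [511.8, -94.8, 187.4]
tool_rot: [3.13, 0.001, 1.713]
force: [15.0, 2.1, -10.3]
width: -0.1
```

Request:
{"name": "apply_moves", "arguments": {
  "series": [
    [[0,-0.002,0,0,0,0],[0,0,0,0,0,0],[0,0,0,0,0,0],[0,0,0,0,0,0],[0,0,0,0,0,0]]
  ]
}}

```text
clock: 34.45
eef_pos: [511.8, -94.8, 187.4]
tool_rot: [3.13, 0.001, 1.713]
force: [15.3, 2.1, -10.3]
width: 0.3
```

```bash
python3 -c "
from h import *
s=st()"
```

```text
t 34.45 p [511.8 -94.8 187.4] rpy [3.1300e+00 1.1000e-03 1.7128e+00] F [ 15.35   2.1  -10.26] T [ 0.47 -3.25  0.06] w 0.25635075413801844
```

Held at about 15.4 N at a radius of 85–90 mm, or 13–14 N at 100 mm. I'll back off along +tool y, rise, move away and look.

Request:
{"name": "apply_moves", "arguments": {
  "series": [
    [[0,0.2,0,0,0,0],[0,0.35,0,0,0,0],[0,0.35,0,0,0,0],[0,0,-0.6,0,0,0],[0,0,-0.8,0,0,0]]
  ]
}}

```text
clock: 35.08
eef_pos: [547.8, -89.7, 256.0]
tool_rot: [-3.134, -0.001, 1.711]
force: [0.2, 0.0, -0.3]
width: 0.3
```

Request:
{"name": "apply_moves", "arguments": {
  "series": [
    [[0,0,-0.8,0,0,0],[0.2,0.6,-0.6,0,0,0],[0.2,0.6,-0.3,0,0,0],[0,0,0,0,0,0],[0,0,0,0,0,0]]
  ]
}}

```text
clock: 35.7
eef_pos: [605.1, -62.1, 340.7]
tool_rot: [-3.137, 0.0, 1.71]
force: [-0.4, -0.3, -0.2]
width: -0.2
```

```bash
python3 - <<'E'
from h import *
st()
t=viewer.get_image('top');s=viewer.get_image('side')
draw(s,'side',F_,1,np.zeros(2),.03) if 0 else None
a=cv2.resize(s[130:350,230:430],(400,440),interpolation=cv2.INTER_CUBIC);b=cv2.resize(t[100:340,80:520],(400,218),interpolation=cv2.INTER_AREA)
g=cv2.resize(t[210:340,310:440],(222,222),interpolation=cv2.INTER_CUBIC)
o=np.zeros((440,800,3),np.uint8);o[:,:400]=a;o[:218,400:]=b;o[218:,400:622]=g
cv2.imwrite('pics/c7.png',cv2.convertScaleAbs(o,alpha=1.4))
E
```

```text
t 35.7 p [605.1 -62.1 340.7] rpy [-3.1369e+00  1.0000e-04  1.7105e+00] F [-0.43 -0.29 -0.23] T [-0.01  0.02  0.  ] w -0.21617881844860543
```

View pics/c7.png

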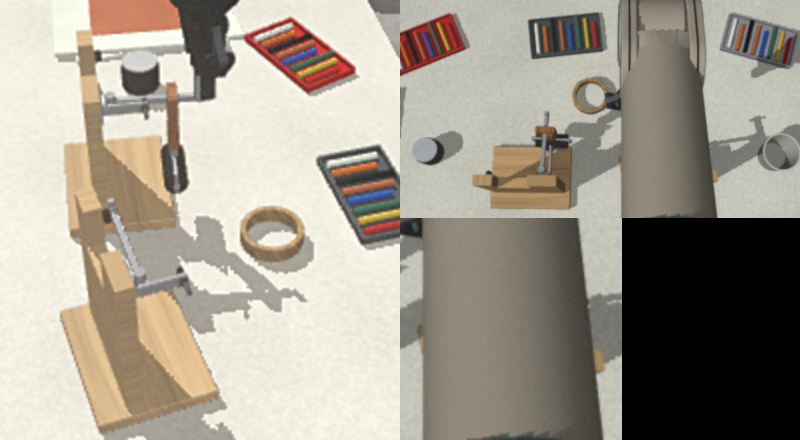

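The picture shows the brayer hanging upright on the spare arm, near (172,140). The full hook is folded onto its board stop, near (120,240), and the tape, tin and tub haven't moved. I'll hand in.

```bash
python3 -c "
from h import *
print(ctrl.finish_job())"
```

```text
the job is handed in; nothing more can be done
None
```

I did all three steps in the order asked and handed the job in at 35.7 s, but one force reading went over the wrist limit and may count as a failure.

- **Over-limit force:** at the end of the descent behind the spare arm, the wrist force read 134 N; the limit is 120 N. The shut finger linkage probably touched the top edge of the spare stand's board. The next reading was 3 N, and the stand showed no shift in later pictures.
- **Spare hook:** I swung it out and found its stop by feel at about 1.61 rad. I held 15.5 N at about 70 mm from the hinge (about 11 N at 100 mm) for over half a second.
- **Brayer:** I lifted it off, slid it onto the spare arm about 80 mm from the hinge and released it. The slide onto the spare arm showed no added force. On lowering, it pressed on the bar with about 10 N, which I eased to about 6 N before opening the gripper.
- **Emptied hook:** I folded it and found its stop at about 0.04 rad. I held 15.4 N at 85–90 mm from the hinge (about 13–14 N at 100 mm) for over half a second.

**Last checks:** the final side picture shows the brayer hanging straight and the other hook flat on its stop. The tub, tape and ink tin are where they were. The gripper is clear of everything, with force near zero. I did not re-measure the spare arm against its stop after hanging the brayer, and the robot arm hid the full stand in the last top view.

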